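# Scan a fixture angle with the clamped hand scanner

## Robot

A 6-joint arm with a two-finger parallel gripper is mounted at the origin on a cart in front of the work surface, level with it; the furniture and walls round the work are solid. World frame = base frame: x ahead of the robot, y to its left, z up, the work surface at z = 0. Lengths are in m, angles in rad, forces in N, time in s.
With the tool pointing down it reaches from about 0.3 to 0.875 m from the base axis. Payload 6.4 kg.
Tool frame: the origin (TCP) lies on the centre line of the jaws, within the pads' length; the fingertips stand 22 mm ahead of it and the grasp point (between the pads) lies 3 mm ahead of it; z points along the fingers, y is the line along which they close (so a half turn about z gives the same grasp; the last joint's range is limited). The gripper opens to 85 mm and grips with 20 to 120 N. Pads are 22 mm wide; open, the fingers measure 114 mm over their backs; the gripper's body (76 mm by 85 mm) begins 54 mm behind the grasp point. The pads swing forward as they close: fully open they stand 13 mm farther back than shut.
Start: joints at [1.086, 0.181, 1.607, -0, 1.354, -0.206], TCP at [0.158, 0.553, 0.253] pointing down, gripper open.
Joint ranges: [-2.99, 2.99], [-0.89, 2.07], [0.3, 2.58], [-1.14, 4.28], [0, 2.63], [-3.12, 3.12]. Speed limits (rad/s): [2.57, 2.57, 3.01, 3.14, 3.14, 3.14].

## Interface

Orientations are given as a unit quaternion [w, x, y, z].
In Python, from bench import ctrl gives the robot as it stands. The module is installed in compiled form; this text tells all that it offers.
- The arm moves only by the tool servo_tool, never from a script. Its argument "commands" is a list of rows, each a list of 3 entries, a list of its own where there are three numbers: the shift along the tool's x, y, z in mm, then the turn about the tool's z in rad, then the finger opening in mm, from 0 to 85.4. In form: [[[dx, dy, dz], turn, jaw], ...]. A call has 1 to 20 rows; each row shifts and turns the commanded pose from where the row before left it, along the tool's axes as they then stand; what a row does not reach is not made up. A row lasts 1/8 s, in which the tool goes at most 62.5 mm and 10.7 degrees, less where a joint would pass 70% of its speed; a pose out of reach is approached as far as the arm can. A call with a gripper value outside its range is refused whole. The fingers move at their own pace and stop on an object; the grip force is fixed at half the most. Time passes only in rows, so rows that do not move let the fingers close. It gives the time, the measured TCP pose, the force, the opening and the grip force at its end, in the units of the state.
- ctrl.get_obs(): the state, without advancing time (a new reading comes with each control period).
- ctrl.camera(name): name is "side" or "top"; returns a dict with "color" (420x560x3 uint8, red, green, blue), "z_map" (420x560 float32, m along the optical axis (not along the pixel's ray), 0 where there is no reading), "fx", "fy", "cx", "cy" (pixels), "R" (3x3) and "t" (3): a world point X has camera coordinates R X + t. Camera axes: x right, y down, z forward; pixel columns grow to the right and rows downward; lengths in m; the calibration is good to about 2 mm. A picture is of the moment at which its call begins.
- ctrl.hand_in(): hands the job in; it is judged then, once.
The state is a dict: "time_s": time; "q": joint angles; "dq": joint speeds; "joint_efforts": joint torques, N m; "eef_pos": TCP position; "eef_rot": TCP orientation; "wrist_force": force on the tool from outside, world axes, zero at the start; "torque": the same for the moment, N m; "opening": opening from 0.0 (shut) to 1.0 (fully open); "grasp_force": force on a finger pad.
Only numpy, scipy, OpenCV 4.12 (cv2) and the standard library are available. Lean on these libraries where they do the work, as an engineer would, in place of code of your own. Each camera call takes 0.05 s, during which the arm holds its last target. There are 200 camera calls.

## Task

Stand the steel fixture angle on the scanning station's aluminium plate, its flat upright face towards the scanner and its foot flat on the plate and pushed home against all three locating pins (two behind the foot, one at its end), and let go of it. Then take the scan: squeeze the scanner's orange trigger all the way in, keep it in for about a second, and let it spring back out. Do not pull the trigger before the angle is in place, and leave the tape measure, setting ring, V-block and packing block alone.

Things in the scene. Friction and masses are not known exactly. Their poses are not given: they have to be found in the camera images.
- stop_square: part to scan: dark grey steel fixture angle (L shape, two bores in the wall), 60 x 100 x 88 mm, 0.6 to 1 kg, loose. Origin: centre of the underside of its 60 x 100 mm foot, 12 mm thick; x across, y along its length, z up. Wall 12 mm thick, x +18 to +30, y -50 to +50, up to z 88 mm; its flat outer face is +x. Pinch the wall from above at mid-length. The foot's free edge is at x = -30
- foot_edge_a (a point): point on the free edge of the angle's foot (the edge away from the wall), at x = -30, y = -35, z = 6 mm of the angle
- foot_edge_b (a point): point on the same free edge, at x = -30, y = +35, z = 6 mm of the angle
- foot_end (a point): point on the end of the angle's foot that must meet the end pin, at x = +15, y = +50, z = 6 mm of the angle
- scan_station: fixed scanning station: aluminium plate 190 x 420 x 12 mm (own x -95 to 95, y -235 to 185, top z 12 mm) with a grey and blue pistol-grip scanner clamped on its side over its -y end (head x -36 to 96, y -200 to -69, up to z 122), lenses looking along own +y to three steel pins at the +y end. Origin on the table, z up, own x points away from the robot
- nest (a point): where the angle's origin stands when its foot lies on the plate and touches all three pins: x 20, y 120, z 12 mm of the station. There the angle's own x points along the station's -y (flat face to the scanner) and its own y along the station's +x
- rear_pin_a (a point): top centre of the first rear locating pin, which foot_edge_a meets: 12 mm across, 28 mm high, axis at x -15, y 156 mm of the station. The foot is pushed along station +y against the two rear pins
- rear_pin_b (a point): top centre of the second rear pin, which foot_edge_b meets: same size, axis at x 55, y 156 mm of the station
- end_pin (a point): top centre of the end pin, which foot_end meets: same size, axis at x 76, y 105 mm of the station. The foot is pushed along station +x against it
- trigger (a joint): angle of the orange trigger: 0 sprung out, 0.28 rad squeezed fully in to its stop. It springs back when released. Held fully in it needs about 8 N at trigger_pad, about 3 N to start it
- trigger_pad (a point): middle of the outer (front) face of the orange trigger, where a finger presses, 40 mm from its hinge, 80 mm above the table; swings about 11 mm towards the grip when squeezed. The trigger is 62 mm long, 10 mm thick, 22 mm high, in front (station +y side) of the grip
- grip_back (a point): point on the back of the black pistol grip facing away from trigger_pad, 80 mm above the table. The grip is fixed, level, 34 x 34 mm, sticks out 120 mm from the head towards station -x, raked 0.12 rad to -y, clear of the plate below. grip_back to trigger_pad: 57 mm with the trigger out, 46 mm squeezed. From above: one finger behind the grip, one in front of the trigger, closing along that line
- tape_measure: yellow tape measure, 35 x 74 x 67 mm, loose bystander, origin at the centre of its underside
- setting_ring: steel setting ring, 65 mm across, 18 mm high, loose bystander, origin at the centre of its underside
- v_block: ground steel V-block, 45 x 50 x 35 mm, loose bystander, origin at the centre of its underside
- packer: ground steel packing block, 30 x 90 x 15 mm, loose bystander, origin at the centre of its underside
Things that resemble listed ones, but are neither listed nor needed, are in the scene too. Leave any turquoise look-alike of the stop_square alone.

How it is judged:
On the way, in this order (a step that is already met when the one before it is completed fails the run):
1. the angle stands on the plate against all three pins, flat face to the scanner, and is let go (y of each of foot_edge_a, foot_edge_b in the frame of scan_station above 0.1475 m and x of foot_end in the frame of scan_station above 0.0675 m and distance between stop_square and nest below 0.006 m and z of stop_square in the frame of scan_station below 0.014 m and angle between stop_square's own z axis and vertical below 0.04 rad and contact force between the fingers and stop_square below 0.2 N), for 0.2 s.
2. the trigger is squeezed in (over 0.24 of 0.28 rad) and kept in for at least 0.6 s, the angle still against the pins (y of each of foot_edge_a, foot_edge_b in the frame of scan_station above 0.1475 m and x of foot_end in the frame of scan_station above 0.0675 m and distance between stop_square and nest below 0.006 m and z of stop_square in the frame of scan_station below 0.014 m and angle between stop_square's own z axis and vertical below 0.04 rad and value of joint trigger above 0.24 rad), for 0.6 s.
3. the trigger has sprung back out (under 0.04 rad) (value of joint trigger below 0.04 rad), for 0.2 s.
At the end, for the whole second after the job is handed in: The angle stands at rest flat on the plate (within 2 mm, tilt under 0.04 rad), flat face to the scanner, the foot's free edge within 2.5 mm of both rear pins and its end within 2.5 mm of the end pin, its origin within 6 mm of nest; the trigger is out (under 0.04 rad) (y of each of foot_edge_a, foot_edge_b in the frame of scan_station above 0.1475 m and x of foot_end in the frame of scan_station above 0.0675 m and distance between stop_square and nest below 0.006 m and z of stop_square in the frame of scan_station below 0.014 m and angle between stop_square's own z axis and vertical below 0.04 rad and value of joint trigger below 0.04 rad and linear speed of stop_square below 0.01 m/s); the robot touches nothing.
It fails at once if the trigger is pulled (over 0.12 rad) while the angle is more than 10 mm from its place against the pins (value of joint trigger above 0.12 rad and distance between stop_square and nest above 0.01 m).
It fails at once if the tape measure, setting ring, V-block or packing block is moved by more than 30 mm (distance of any of tape_measure, setting_ring, v_block, packer from where it was at the start of the episode above 0.03 m).
It also fails if it takes over 54 s, if anything falls off the work surface, if the arm or the gripper's body presses on something with over 40 N, if the wrist force passes 120 N, or if a joint passes its speed limit or range.

## Working session

There is one attempt and no reset: what is moved stays moved. The work goes in short steps, Python scripts to look and compute and a tool call to move; the robot and the scene stay as the last step left them, time stands still between calls to the robot, and variables do not carry over. Pictures are saved under pics/ and viewed, at most 10 in all, crops included, and the job is handed in when it is done.

Besides the shell and the picture viewer there is one more tool, called after ">>>" as name([rows], argument=value, ...), one row to a line, values as JSON. servo_tool: Moves the arm, as the interface text tells. Its arguments: {"type":"object","properties":{"commands":{"type":"array"}},"required":["commands"]}

```bash
mkdir -p pics
python3 - <<'E'
from bench import ctrl
import cv2,numpy as np
for n in("top","side"):
    c=ctrl.camera(n);np.savez(f"pics/{n}0.npz",**c);cv2.imwrite(f"pics/{n}0.png",c["color"][:,:,::-1])
    print(n,c["fx"],c["cx"],c["cy"],np.round(c["R"],3).tolist(),c["t"], (c["z_map"]>0).mean())
o=ctrl.get_obs();print(o)
E
```

```text
top 418.6313646568751 279.3987263446271 213.90996285405205 [[-0.005, -1.0, -0.006], [-0.996, 0.006, -0.091], [0.091, 0.006, -0.996]] [0.05194894 0.62954576 1.38224621] 0.9959736394557823
side 406.2488827922739 281.66957167008485 207.50163251711186 [[-0.881, -0.472, -0.002], [-0.3, 0.564, -0.769], [0.365, -0.678, -0.639]] [0.55385273 0.20840542 1.20028209] 0.9958971088435374
{'time_s': 0.1, 'q': array([ 1.08570956e+00,  1.81445684e-01,  1.60788531e+00,  3.14892838e-07,
        1.35379778e+00, -2.06276503e-01]), 'dq': array([ 0.00151793, -0.0018128 , -0.0008868 ,  0.00018816, -0.00015333,
       -0.0006417 ]), 'joint_efforts': array([ 6.49261510e-04, -4.45874834e+01, -3.52238989e+01, -1.68895513e-04,
        4.14978771e-03,  2.59415674e-05]), 'eef_pos': array([0.15800296, 0.55239799, 0.25249703]), 'eef_rot': array([-2.60391943e-04,  1.38954032e-01,  9.90298534e-01, -7.22571274e-04]), 'wrist_force': array([ 0.05185419,  0.0570726 , -0.55840598]), 'torque': array([0.02878865, 0.06011946, 0.02991741]), 'grasp_force': 0.0, 'opening': 1.0015138315664296}
```

View pics/top0.png

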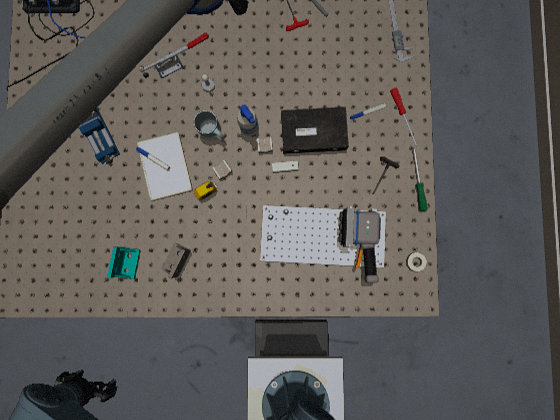

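View pics/side0.png

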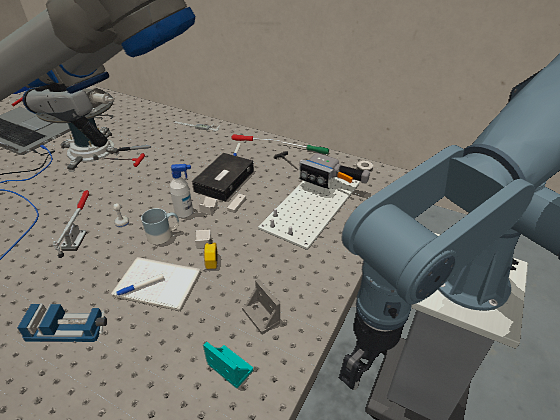

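```bash
cat > h.py <<'E'
import numpy as np,cv2
def load(n): return dict(np.load(f"pics/{n}.npz"))
def cloud(c):
    z=c["z_map"];v,u=np.mgrid[:z.shape[0],:z.shape[1]]
    p=np.stack([(u-c["cx"])/c["fx"]*z,(v-c["cy"])/c["fy"]*z,z],-1)
    return (p-c["t"])@c["R"]
def proj(c,X):
    q=np.atleast_2d(X)@c["R"].T+c["t"];return np.c_[c["fx"]*q[:,0]/q[:,2]+c["cx"],c["fy"]*q[:,1]/q[:,2]+c["cy"]]
def ray(c,uv,h):
    uv=np.atleast_2d(uv).astype(float);d=np.c_[(uv[:,0]-c["cx"])/c["fx"],(uv[:,1]-c["cy"])/c["fy"],np.ones(len(uv))]@c["R"]
    o=-c["R"].T@c["t"];return o+d*((h-o[2])/d[:,2])[:,None]
def crop(c,x0,y0,w,h,s): return cv2.resize(c["color"][y0:y0+h,x0:x0+w,::-1],None,fx=s,fy=s,interpolation=cv2.INTER_CUBIC)
E
python3 - <<'E'
from h import *
t,s=load("top0"),load("side0")
a=np.vstack([np.hstack([crop(t,155,235,50,50,6),crop(s,235,273,50,50,6)]),np.hstack([crop(t,255,200,75,75,4),crop(s,255,190,75,75,4)])])
cv2.imwrite("pics/c1.png",a)
P=cloud(t);S=cloud(s)
print("table z",np.median(P[215:225,140:200,2]),np.median(S[340:360,100:150,2]))
# angle: points above table in region
for nm,Q,(x0,x1,y0,y1) in(("top",P,(155,205,235,285)),("side",S,(235,285,273,335))):
    R=Q[y0:y1,x0:x1];m=(R[...,2]>0.006)
    for lo,hi in((.006,.02),(.02,.08),(.08,.1)):
        k=(R[...,2]>lo)&(R[...,2]<hi);p=R[k]
        if len(p)>3:
            b=cv2.minAreaRect((p[:,:2]*1000).astype(np.float32));print(nm,lo,hi,len(p),p.mean(0).round(4),[np.round(x,1) for x in b])
    print(nm,"maxz",R[...,2].max(), np.percentile(R[...,2][m],98))
E
```

```text
table z 0.0007376886068929797 -0.0016800438895709087
top 0.006 0.02 324 [0.4847 0.4042 0.0112] [array([481.7, 389.1]), array([163.9, 166.4]), np.float64(1.2)]
top 0.02 0.08 155 [0.4711 0.3797 0.0461] [array([476.5, 392.9]), array([ 46.6, 100.5]), np.float64(61.9)]
top 0.08 0.1 138 [0.4696 0.3789 0.0871] [array([469.6, 378.9]), array([14.5, 99.3]), np.float64(63.2)]
top maxz 1.4342556124905979 0.09458637840964336
side 0.006 0.02 534 [0.4801 0.4093 0.0108] [array([477.4, 405. ]), array([ 58.5, 100.7]), np.float64(63.6)]
side 0.02 0.08 450 [0.4666 0.393  0.0467] [array([474.5, 398.7]), array([ 41.2, 102.1]), np.float64(67.5)]
side 0.08 0.1 165 [0.4657 0.3836 0.0847] [array([467.3, 381.9]), array([13.5, 98.3]), np.float64(63.6)]
side maxz 0.928120408761006 0.08801042955957727
```

View pics/c1.png

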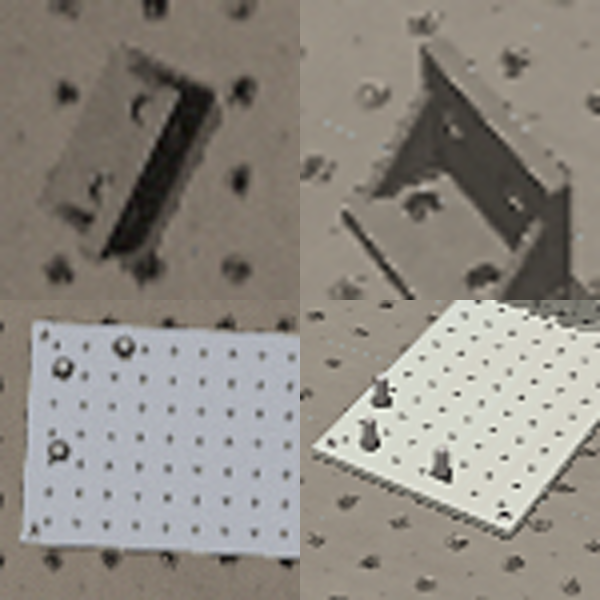

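```bash
cat > st.py <<'E'
from h import *
t,s=load("top0"),load("side0")
for nm,c,(x0,x1,y0,y1) in(("top",t,(250,400,195,280)),("side",s,(250,375,170,255))):
    hsv=cv2.cvtColor(c["color"],cv2.COLOR_RGB2HSV);thr=(hsv[...,2]>150)&(hsv[...,1]<60 if nm=="top" else hsv[...,1]<45)
    m=np.zeros(thr.shape,np.uint8);m[y0:y1,x0:x1]=thr[y0:y1,x0:x1]
    ct=max(cv2.findContours(m,cv2.RETR_EXTERNAL,cv2.CHAIN_APPROX_NONE)[0],key=cv2.contourArea)[:,0]
    p=ray(c,ct,.012)[:,:2]*1000;b=cv2.minAreaRect(p.astype(np.float32));print(nm,[np.round(x,1) for x in b]);print(cv2.boxPoints(b).round(1).tolist())
pt=[(270.7,216.9),(269.5,237.5),(285.8,211.5)];ps=[(272.5,221),(290.5,228.2),(275,210.5)]
def tri(c1,c2,a,b):
    P=[np.diag([c["fx"],c["fy"],1])@np.c_[c["R"],c["t"]] for c in(c1,c2)]
    f=lambda c,x:np.array([[x[0]-c["cx"]],[x[1]-c["cy"]]],float)
    X=cv2.triangulatePoints(*P,f(c1,a),f(c2,b))[:,0];return X[:3]/X[3]
for n,a,b in zip(("B","A","end"),pt,ps):
    print(n,"tri",tri(t,s,a,b).round(4),"top",ray(t,a,.04).round(4),"side",ray(s,b,.04).round(4))
for nm,c in(("top",t),("side",s)):
    hsv=cv2.cvtColor(c["color"],cv2.COLOR_RGB2HSV);m=((hsv[...,0]<20)&(hsv[...,0]>8)&(hsv[...,1]>170)&(hsv[...,2]>120)).astype(np.uint8);m[:, :320]=0;m[:160]=0;m[280:]=0
    v,u=np.nonzero(m);Q=cloud(c)[m>0];print(nm,"orange",len(u),u.min(),u.max(),v.min(),v.max(),Q.mean(0).round(4),np.ptp(Q,axis=0).round(3))
    b=cv2.minAreaRect((Q[:,:2]*1000).astype(np.float32));print([np.round(x,1) for x in b])
P=cloud(t)[240:290,350:390];k=(P[...,2]>.085)&(P[...,2]<.115)&(P[...,0]<.49);p=P[k];b=cv2.minAreaRect((p[:,:2]*1000).astype(np.float32));print("grip",len(p),p[:,2].max(),[np.round(x,1) for x in b])
cv2.imwrite("pics/c2.png",np.hstack([crop(t,325,195,75,100,5),crop(s,290,140,85,100,5)]))
E
python3 st.py
```

```text
top [array([559. , -50.6]), array([323.5, 190.8]), np.float64(86.7)]
[[454.5, -206.60000610351562], [645.0, -217.5], [663.4000244140625, 105.5], [473.0, 116.30000305175781]]
side [array([558.6, -59.8]), array([425.3, 459.1]), np.float64(28.1)]
[[262.8999938964844, 42.599998474121094], [479.0, -362.5], [854.2000122070312, -162.1999969482422], [638.0999755859375, 242.8000030517578]]
B tri [0.6205 0.0783 0.0273] top [[0.6189 0.0777 0.04  ]] side [[0.6138 0.0909 0.04  ]]
A tri [0.5509 0.0824 0.0282] top [[0.5501 0.0819 0.04  ]] side [[0.5456 0.0941 0.04  ]]
end tri [0.6387 0.0274 0.028 ] top [[0.6368 0.0271 0.04  ]] side [[0.6325 0.04   0.04  ]]
top orange 51 356 362 250 267 [ 0.4799 -0.2002  0.1171] [0.054 0.255 1.351]
[array([477.1, -87.8]), array([ 53.8, 255. ]), np.float64(1.4)]
side orange 79 338 352 172 182 [ 0.4739 -0.1848  0.092 ] [0.396 1.168 0.859]
[array([286.8, 365.8]), array([  51.1, 1232. ]), np.float64(18.7)]
grip 343 0.10821705496082204 [array([ 447.3, -226.5]), array([85.8, 66.3]), np.float64(6.4)]
```

View pics/c2.png

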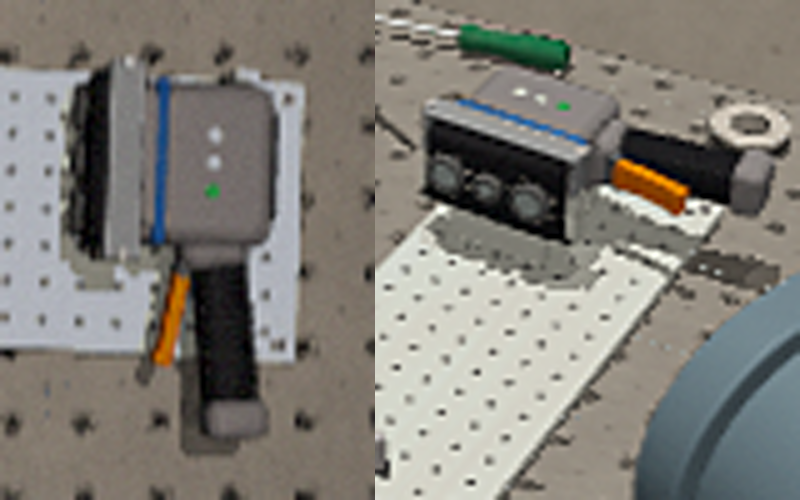

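The crop confirms the choice. The dark grey angle with two bores is at top px (177,260), and its turquoise look-alike is at (124,262). In the top view the rear pins are at px (271,217) and (270,238), the end pin at (286,212), and the orange trigger at (359,258) left of the black grip at (370,263).

Checks: the pins are 69.7 mm apart against 70, the angle measures 58×100×88 mm, and the station yaw is −3.3° both from the pins and from the plate edge.

>>> servo_tool([
  [[0, 0, 0], 0.0925, 85],
  [[0, 0, 0], 0.0925, 85],
  [[-15, 0, 0], 0, 85],
  [[-30, -1.5, 0], 0, 80],
  [[-31, -1.5, 0], 0, 70],
  [[-31, -1.5, 0], 0, 60],
  [[-31, -1.5, 0], 0, 60],
  [[-31, -1.5, 0], 0, 60],
  [[-31, -1.5, 0], 0, 60],
  [[-31, -1.5, 0], 0, 60],
  [[-31, -1.5, 0], 0, 60],
  [[-31, -1.5, 0], 0, 60],
  [[-31, -1.5, 0], 0, 60],
  [[-31, -1.5, 0], 0, 60],
  [[0, 0, 20], 0, 60],
  [[0, 0, 30], 0, 60],
  [[0, 0, 30], 0, 60],
  [[0, 0, 0], 0, 60],
])

```text
time_s: 2.35
eef_pos: [0.467, 0.3775, 0.1704]
eef_rot: [-0.002, 0.229, 0.973, -0.002]
wrist_force: [-0.5, -0.4, -0.4]
opening: 0.703
grasp_force: 0.0
```

```bash
cat >> h.py <<'E'
def tool(o):
    from scipy.spatial.transform import Rotation as Ro
    w,x,y,z=o["eef_rot"];return Ro.from_quat([x,y,z,w]).as_matrix()
def to(o,goal,head):
    """tool-axis shift (mm) to a world goal, and turn to bring tool y to heading (deg)"""
    M=tool(o);h=np.degrees(np.arctan2(M[1,1],M[0,1]));d=M.T@(np.array(goal)-o["eef_pos"])*1000
    print("t",round(o["time_s"],2),"tcp",o["eef_pos"].round(4),"yhead",h.round(2),"shift",d.round(1),"turn",round(-np.radians(head-h),4),"F",o["wrist_force"].round(1),"op",round(o["opening"]*85.4,1),"gf",round(o["grasp_force"],1))
E
cat > now.py <<'E'
from h import *;from bench import ctrl;import sys
to(ctrl.get_obs(),[float(v) for v in sys.argv[1:4]],float(sys.argv[4]))
E
python3 now.py 0.4685 0.3804 0.072 63.4
```

```text
t 2.35 tcp [0.467  0.3775 0.1704] yhead 63.49 shift [-0.4  3.8 98.4] turn 0.0015 F [-0.5 -0.4 -0.4] op 60.0 gf 0.0
```

>>> servo_tool([
  [[0, 4, 20], 0, 60],
  [[0, 0, 25], 0, 60],
  [[0, 0, 25], 0, 60],
  [[0, 0, 20], 0, 50],
  [[0, 0, 8], 0, 40],
  [[0, 0, 0], 0, 30],
  [[0, 0, 0], 0, 20],
  [[0, 0, 0], 0, 5],
  [[0, 0, 0], 0, 5],
  [[0, 0, 0], 0, 5],
  [[0, 0, 0], 0, 5],
])

```text
time_s: 3.72
eef_pos: [0.4704, 0.3828, 0.0763]
eef_rot: [0.0, 0.23, 0.973, 0.0]
wrist_force: [-2.4, -4.0, 5.7]
opening: 0.132
grasp_force: 60.1
```

```bash
python3 now.py 0.4685 0.3804 0.072 63.4
```

```text
t 3.73 tcp [0.4704 0.3828 0.0763] yhead 63.43 shift [ 0.7 -3.   4.3] turn 0.0006 F [-2.4 -4.   5.7] op 11.3 gf 60.1
```

>>> servo_tool([
  [[0, 0, -10], 0, 5],
  [[0, 0, -25], 0, 5],
  [[0, 0, -25], -0.05, 5],
  [[0, 0, -5], -0.09, 5],
  [[0, 0, 0], -0.09, 5],
  [[0, 0, 0], -0.09, 5],
  [[0, 0, 0], -0.087, 5],
  [[-4, -11, 0], 0, 5],
  [[-8, -23, 0], 0, 5],
  [[-10, -30, 0], 0, 5],
  [[-11, -31, 0], 0, 5],
  [[-11, -31, 0], 0, 5],
  [[-11, -31, 0], 0, 5],
  [[-11, -31, 0], 0, 5],
  [[-11, -31, 0], 0, 5],
  [[-11, -31, 0], 0, 5],
  [[-11, -31, 0], 0, 5],
  [[-10, -25, 0], 0, 5],
  [[-8, -15, 0], 0, 5],
  [[0, 0, 0], 0, 5],
])

```text
time_s: 6.22
eef_pos: [0.5692, 0.0545, 0.1403]
eef_rot: [0.0, 0.03, 1.0, -0.0]
wrist_force: [-0.4, 0.0, -5.9]
opening: 0.133
grasp_force: 59.1
```

```bash
python3 now.py 0.576 0.015 0.0885 86.7
python3 - <<'E'
from h import *
from bench import ctrl
for n in("top","side"):
    c=ctrl.camera(n);np.savez(f"pics/{n}1.npz",**c)
t,s=load("top1"),load("side1")
cv2.imwrite("pics/c3.png",np.hstack([crop(t,245,180,100,120,4),crop(s,240,150,100,120,4)]))
E
```

```text
t 6.22 tcp [0.5692 0.0545 0.1403] yhead 86.59 shift [ -9.2 -39.   51.8] turn -0.002 F [-0.4  0.  -5.9] op 11.3 gf 59.1
```

View pics/c3.png

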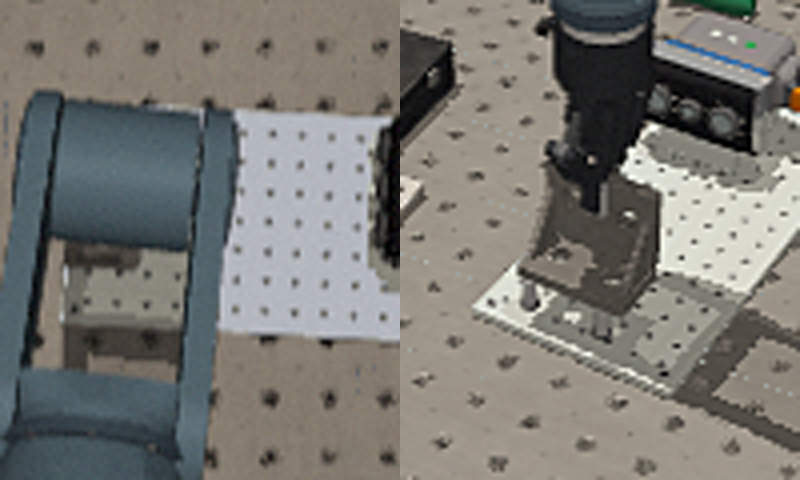

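The side crop shows the angle held upright with its foot towards the pins, still partly over the rear pins. I'll shift clear of them, then lower.

>>> servo_tool([
  [[-4, -10, 0], -0.002, 5],
  [[-5, -15, 0], 0, 5],
  [[0, -14, 0], 0, 5],
  [[0, 0, 0], 0, 5],
  [[0, 0, 15], 0, 5],
  [[0, 0, 15], 0, 5],
  [[0, 0, 10], 0, 5],
  [[0, 0, 4], 0, 5],
  [[0, 0, 0], 0, 5],
  [[0, 0, 0], 0, 5],
])

```text
time_s: 7.58
eef_pos: [0.576, 0.0162, 0.0968]
eef_rot: [0.001, 0.027, 1.0, -0.0]
wrist_force: [0.3, 0.3, -6.5]
opening: 0.133
grasp_force: 59.2
```

```bash
python3 now.py 0.576 0.015 0.0885 86.7
cat > chk.py <<'E'
from h import *
from bench import ctrl
import sys
k=sys.argv[1];O=np.array([.5569,-.0739]);X=np.array([.9983,-.0576]);Y=np.array([.0576,.9983])
c=ctrl.camera("side");np.savez(f"pics/side{k}.npz",**c)
Q=cloud(c);d=Q[...,:2]-O;st=np.dstack([d@X,d@Y,Q[...,2]])*1000
def show(n,m):
    p=st[m];print(n,len(p),np.percentile(p,[3,50,97],axis=0).round(1).tolist() if len(p) else "")
reg=(abs(st[...,0]-20)<75)&(abs(st[...,1]-110)<70)
show("wall top",reg&(st[...,2]>92)&(st[...,2]<112)&(abs(st[...,0]-20)>18))
show("foot/plate edge band",reg&(st[...,2]>18)&(st[...,2]<40)&(st[...,1]<175))
cv2.imwrite(f"pics/c{k}.png",crop(c,240,170,90,80,7))
E
python3 chk.py 4
```

```text
t 7.58 tcp [0.576  0.0162 0.0968] yhead 86.87 shift [-0.  -1.2  8.3] turn 0.0029 F [ 0.3  0.3 -6.5] op 11.4 gf 59.2
wall top 73 [[-37.4, 86.2, 92.6], [-16.5, 96.7, 102.4], [59.1, 101.3, 107.5]]
foot/plate edge band 438 [[-36.9, 95.6, 20.2], [13.6, 126.7, 29.7], [73.1, 161.9, 38.3]]
```

View pics/c4.png

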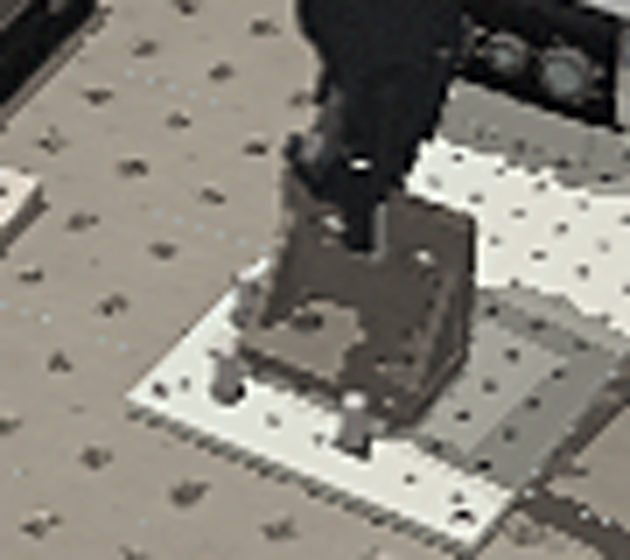

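The foot is inside the rear pins (crop px 228,375 and 355,425) and short of the end pin (245,295). Next I'll lower onto the plate.

>>> servo_tool([
  [[0, 0, 4], -0.0, 5],
  [[0, 0, 3], 0, 5],
  [[0, 0, 1], 0, 5],
  [[0, 0, 0], 0, 5],
  [[0, 0, 0], 0, 5],
])

```text
time_s: 8.25
eef_pos: [0.5756, 0.0163, 0.0883]
eef_rot: [0.0, 0.027, 1.0, -0.0]
wrist_force: [-1.2, -0.8, -4.6]
opening: 0.132
grasp_force: 59.3
```

```bash
python3 now.py 0.576 0.015 0.0885 86.7
```

```text
t 8.25 tcp [0.5756 0.0163 0.0883] yhead 86.86 shift [-0.5 -1.2 -0.2] turn 0.0028 F [-1.2 -0.8 -4.6] op 11.3 gf 59.3
```

>>> servo_tool([
  [[0, 0, 0.7], 0, 5],
  [[0, 1.5, 0], 0, 5],
  [[0, 1.5, 0], 0, 5],
  [[0, 1, 0], 0, 5],
  [[0, 0, 0], 0, 5],
])

```text
time_s: 8.88
eef_pos: [0.5768, 0.02, 0.0883]
eef_rot: [0.001, 0.027, 1.0, -0.0]
wrist_force: [0.9, -4.2, 2.6]
opening: 0.131
grasp_force: 60.6
```

```bash
python3 now.py 0.576 0.015 0.0885 86.7
```

```text
t 8.88 tcp [0.5768 0.02   0.0883] yhead 86.86 shift [ 0.5 -5.  -0.2] turn 0.0028 F [ 0.9 -4.2  2.6] op 11.2 gf 60.6
```

>>> servo_tool([
  [[0, 0.7, 0], 0, 5],
  [[0, 0.7, 0], 0, 5],
  [[0, 0, 0], 0, 5],
])

```text
time_s: 9.25
eef_pos: [0.5767, 0.0213, 0.0883]
eef_rot: [0.001, 0.027, 1.0, -0.0]
wrist_force: [0.9, -4.6, 3.6]
opening: 0.13
grasp_force: 60.8
```

>>> servo_tool([
  [[0, 0.7, 0], 0, 5],
  [[0, 0.7, 0], 0, 5],
  [[0, 0, 0], 0, 5],
])

```text
time_s: 9.62
eef_pos: [0.5768, 0.0226, 0.0883]
eef_rot: [0.001, 0.027, 1.0, -0.0]
wrist_force: [0.2, -4.3, 4.4]
opening: 0.126
grasp_force: 60.8
```

```bash
python3 now.py 0.576 0.015 0.0885 86.7
```

```text
t 9.62 tcp [0.5768 0.0226 0.0883] yhead 86.85 shift [ 0.4 -7.7 -0.2] turn 0.0027 F [ 0.2 -4.3  4.4] op 10.7 gf 60.8
```

>>> servo_tool([
  [[0, 0.7, 0], 0, 5],
  [[0, 0.7, 0], 0, 5],
  [[0, 0, 0], 0, 5],
])

```text
time_s: 10.0
eef_pos: [0.5768, 0.0233, 0.0884]
eef_rot: [0.001, 0.027, 1.0, -0.001]
wrist_force: [-0.7, -8.1, 4.7]
opening: 0.129
grasp_force: 61.0
```

```bash
python3 now.py 0.576 0.015 0.0885 86.7; python3 chk.py 5
```

```text
t 10.0 tcp [0.5768 0.0233 0.0884] yhead 86.86 shift [ 0.3 -8.4 -0.1] turn 0.0028 F [-0.7 -8.1  4.7] op 11.0 gf 61.0
wall top 48 [[-36.0, 89.8, 93.1], [-16.2, 102.6, 97.1], [35.9, 107.1, 110.2]]
foot/plate edge band 414 [[-36.3, 102.1, 18.7], [14.9, 126.8, 23.1], [74.3, 162.5, 38.7]]
```

View pics/c5.png

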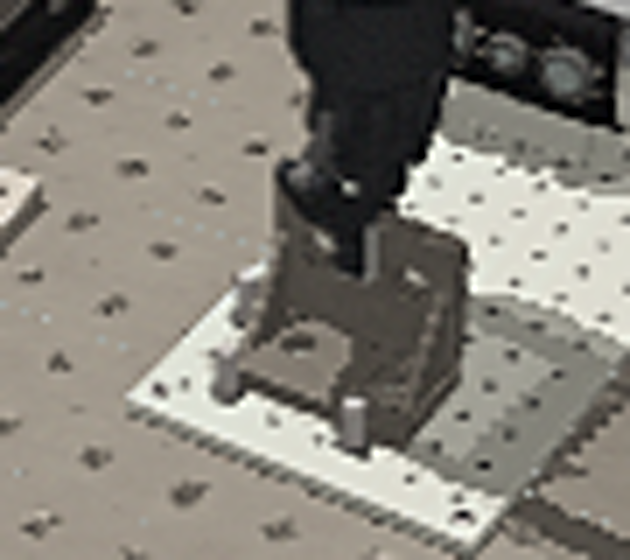

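The foot now meets the rear pins: the force has jumped to 8 N and the motion has stalled. Next is the push towards the end pin.

>>> servo_tool([
  [[-1.5, 0.3, 0], 0, 5],
  [[-1.5, 0, 0], 0, 5],
  [[-1, 0, 0], 0, 5],
  [[0, 0, 0], 0, 5],
])

```text
time_s: 10.55
eef_pos: [0.5776, 0.0232, 0.0885]
eef_rot: [-0.003, 0.027, 1.0, -0.001]
wrist_force: [-15.6, -9.9, 18.5]
opening: 0.137
grasp_force: 63.1
```

>>> servo_tool([
  [[-0.8, 0, 0], 0, 5],
  [[-0.8, 0, 0], 0, 5],
  [[0, 0, 0], 0, 5],
])

```text
time_s: 10.92
eef_pos: [0.5782, 0.0232, 0.0887]
eef_rot: [-0.004, 0.027, 1.0, -0.001]
wrist_force: [-20.8, -10.6, 23.8]
opening: 0.133
grasp_force: 64.0
```

>>> servo_tool([
  [[-0.8, 0, 0], 0, 5],
  [[-0.8, 0, 0], 0, 5],
  [[0, 0, 0], 0, 5],
])

```text
time_s: 11.3
eef_pos: [0.5789, 0.0231, 0.0888]
eef_rot: [-0.005, 0.027, 1.0, -0.001]
wrist_force: [-24.4, -11.3, 28.2]
opening: 0.132
grasp_force: 64.6
```

```bash
cat > m.py <<'E'
from h import *
from bench import ctrl
import sys
k=sys.argv[1];O=np.array([.5569,-.0739]);X=np.array([.9983,-.0576]);Y=np.array([.0576,.9983])
for n in("side","top"):
    c=ctrl.camera(n);np.savez(f"pics/{n}{k}.npz",**c)
    Q=cloud(c);d=Q[...,:2]-O;st=np.dstack([d@X,d@Y,Q[...,2]])*1000
    if n=="top":continue
    for y in range(100,150,8):
        m=(abs(st[...,1]-y)<4)&(abs(st[...,0]-20)<75)&(st[...,2]>18)&(st[...,2]<34);p=np.sort(st[m][:,0])
        if len(p)>4:print("y",y,len(p),p[:3].round(1),p[-6:].round(1),"z",np.median(st[m][:,2]).round(1))
    m=(abs(st[...,0]-20)<30)&(abs(st[...,1]-140)<20)&(st[...,2]>18)&(st[...,2]<28);print("edge y",np.sort(st[m][:,1])[-10:].round(1))
s=load("side"+k);cv2.imwrite(f"pics/c{k}.png",crop(s,255,190,60,50,12))
f=lambda x,y,z:np.r_[O+(x*X+y*Y)/1000,z/1000]
uv=lambda *a:((proj(s,f(*a))[0]-[255,190]+.5)*12).round().astype(int).tolist()
im=cv2.imread(f"pics/c{k}.png")
for P in((70,90,24),(70,150,24),(-30,150,24),(-30,90,100),(70,90,100),(-15,156,28),(55,156,28),(76,105,28)):cv2.circle(im,uv(*P),4,(0,0,255),1)
cv2.imwrite(f"pics/c{k}.png",im)
E
python3 m.py 6
```

```text
y 100 22 [-33.6 -12.9  -9.1] [34.9 37.8 46.1 46.2 54.5 74.5] z 27.2
y 108 73 [-37.9 -37.1 -36.5] [54.5 73.1 73.7 77.9 78.1 81.1] z 25.4
y 116 46 [-36.5 -33.8 -33.2] [55.9 56.5 72.7 75.4 76.2 78.6] z 23.4
y 124 31 [-35.5 -34.2 -33.6] [50.7 52.1 52.2 54.8 54.8 56.5] z 21.9
y 132 45 [-36.4 -34.8 -34.4] [50.2 53.9 54.6 55.8 57.7 60.7] z 23.2
y 140 55 [-35.2 -34.6 -32.6] [55.3 56.9 57.4 58.7 60.4 61.4] z 22.4
y 148 41 [-37.5 -36.6 -36.4] [47.4 48.1 48.2 53.3 53.6 56.8] z 21.8
edge y [153.7 154.4 154.6 154.6 154.8 155.  156.3 156.3 156.8 156.8]
```

View pics/c6.png

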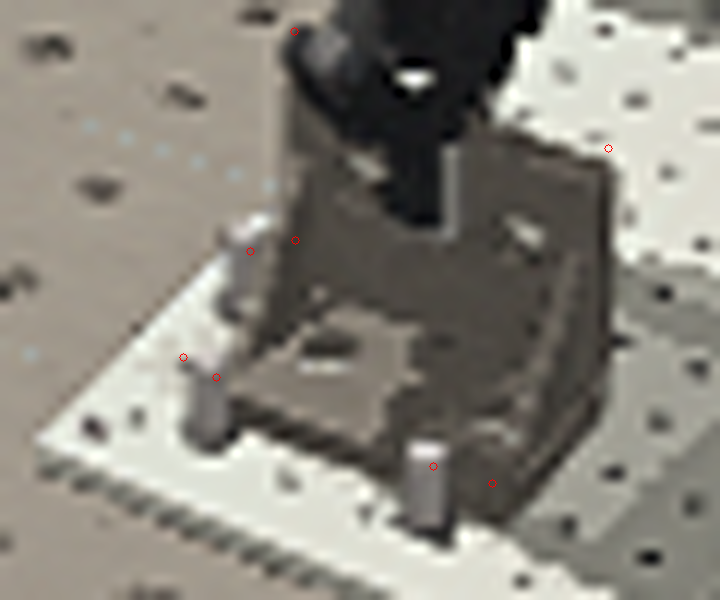

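Run:
```python
from h import *
O=np.array([.5569,-.0739]);X=np.array([.9983,-.0576]);Y=np.array([.0576,.9983])
def st(n):
    Q=cloud(load(n));d=Q[...,:2]-O;return np.dstack([d@X,d@Y,Q[...,2]])*1000
a=st("side0");b=st("side6");a1=st("side1")
for nm,x,y in(("A",-15,156),("B",55,156),("E",76,105)):
    m=(abs(a[...,0]-x)<14)&(abs(a[...,1]-y-4)<16)&(a[...,2]>17)&(a[...,2]<40);print(nm,m.sum(),np.median(a[m],0).round(1),a[m].min(0).round(1),a[m].max(0).round(1))
m=(abs(a[...,0]-20)<60)&(abs(a[...,1]-100)<40);print("plate z",np.median(a[m][:,2]))
import sys
np.set_printoptions(linewidth=200)
# pixel dump rows around foot: x,y,z
for v in range(216,236,2):
    print(v,' '.join("%d/%d/%d"%tuple(b[v,u].round()) for u in range(268,302,2)))
```

```text
A 19 [-16.5 162.6  31. ] [-20.5 156.7  20.7] [-10.  168.7  38.7]
B 19 [ 53.9 161.1  32. ] [ 48.8 154.9  17.3] [ 59.5 165.6  37.2]
E 23 [ 74.5 110.1  28.1] [ 70.1 103.6  17.9] [ 82.5 114.2  38.4]
plate z 9.413754797224595
216 94/124/9 89/120/8 83/116/8 73/118/14 56/133/32 55/122/24 49/118/24 43/114/24 39/108/21 33/105/22 25/105/25 19/103/27 10/105/32 1/107/38 -4/102/37 -12/103/41 -26/115/56
218 88/134/9 82/131/10 78/125/7 59/141/28 54/136/26 52/126/20 48/120/17 42/117/18 31/122/27 29/113/20 21/113/24 15/108/23 11/103/21 0/107/29 -7/107/32 -13/104/33 -29/120/52
220 82/142/9 63/159/30 52/163/38 57/144/22 51/141/22 46/136/21 39/134/22 32/133/25 29/125/20 24/121/20 19/115/18 10/118/24 4/114/24 -2/111/24 -5/103/19 -13/103/24 -32/125/49
222 76/152/10 69/150/12 52/163/30 53/150/19 45/149/22 41/144/20 35/141/21 28/139/22 23/134/21 17/132/23 10/131/25 7/122/20 0/121/22 -5/116/21 -14/119/27 -26/127/39 -34/129/44
224 71/160/10 65/157/10 52/164/22 50/155/15 44/153/17 37/151/19 30/149/20 26/142/17 17/145/23 12/140/22 8/133/19 0/134/23 -6/131/23 -4/115/10 -12/115/14 -29/133/36 -33/125/31
226 65/169
[... 154 characters left out ...]
-34/126/24
228 60/177/10 56/171/8 51/167/7 44/164/8 37/163/9 32/159/10 25/157/11 19/155/12 12/153/15 3/154/19 -3/152/20 -16/162/35 -15/147/22 -20/143/21 -26/139/21 -35/141/27 -35/129/18
230 53/187/12 50/179/7 43/178/10 36/177/12 32/171/9 25/170/12 22/163/8 16/160/8 7/161/13 5/151/7 -3/152/12 -17/163/27 -18/152/19 -26/152/23 -33/151/25 -36/144/22 -36/130/10
232 54/187/2 44/189/9 38/187/10 31/185/12 27/180/10 22/174/8 15/173/10 10/168/9 5/164/8 -1/161/8 -7/159/10 -18/164/19 -18/152/10 -26/153/14 -34/153/18 -35/141/9 -41/139/11
234 51/191/-2 46/187/-3 36/189/4 32/184/2 22/187/9 16/185/11 11/180/9 3/180/13 2/170/5 -6/170/10 -12/166/9 -17/163/10 -23/159/9 -27/155/7 -34/154/10 -41/153/13 -45/145/8
```

The foot end is still about 4–5 mm short of the end pin. The resistance comes from downward preload (28 N) and rear-pin friction, so I'll ease both before pushing on.

>>> servo_tool([
  [[3, -1.5, -1.5], 0, 5],
  [[0, 0, 0], 0, 5],
  [[0, 0, 0], 0, 5],
])

```text
time_s: 11.78
eef_pos: [0.5782, 0.0231, 0.0885]
eef_rot: [-0.002, 0.027, 1.0, -0.0]
wrist_force: [-7.6, -4.4, 5.7]
opening: 0.128
grasp_force: 61.1
```

>>> servo_tool([
  [[-1.5, 0, 0], 0, 5],
  [[-1.5, 0, 0], 0, 5],
  [[0, 0, 0], 0, 5],
])

```text
time_s: 12.15
eef_pos: [0.5804, 0.0229, 0.0886]
eef_rot: [-0.003, 0.027, 1.0, -0.0]
wrist_force: [-12.5, -5.4, 10.4]
opening: 0.131
grasp_force: 61.7
```

```bash
python3 now.py 0.5825 0.0235 0.0885 86.7
```

```text
t 12.15 tcp [0.5804 0.0229 0.0886] yhead 86.91 shift [-2.   0.7  0.1] turn 0.0036 F [-12.5  -5.4  10.4] op 11.2 gf 61.7
```

Sliding freely now. I'll continue with z eased slightly.

>>> servo_tool([
  [[-0.8, 0, -0.5], 0, 5],
  [[-0.8, 0, 0], 0, 5],
  [[0, 0, 0], 0, 5],
])

```text
time_s: 12.52
eef_pos: [0.5821, 0.0229, 0.0886]
eef_rot: [-0.003, 0.027, 1.0, -0.0]
wrist_force: [-8.7, -4.6, 6.6]
opening: 0.133
grasp_force: 61.1
```

>>> servo_tool([
  [[-0.8, 0, -0.2], 0, 5],
  [[-0.8, 0, 0], 0, 5],
  [[0, 0, 0], 0, 5],
])

```text
time_s: 12.9
eef_pos: [0.5838, 0.0228, 0.0886]
eef_rot: [-0.003, 0.027, 1.0, -0.0]
wrist_force: [-7.2, -3.3, 3.2]
opening: 0.132
grasp_force: 60.6
```

>>> servo_tool([
  [[-0.8, 0, -0.2], 0, 5],
  [[-0.8, 0, 0], 0, 5],
  [[0, 0, 0], 0, 5],
])

```text
time_s: 13.28
eef_pos: [0.5855, 0.0227, 0.0886]
eef_rot: [-0.003, 0.027, 1.0, 0.0]
wrist_force: [-6.9, -4.4, 1.2]
opening: 0.131
grasp_force: 60.3
```

>>> servo_tool([
  [[-0.8, 0, 0], 0, 5],
  [[-0.8, 0, 0], 0, 5],
  [[0, 0, 0], 0, 5],
])

```text
time_s: 13.65
eef_pos: [0.5863, 0.0226, 0.0888]
eef_rot: [-0.004, 0.027, 1.0, -0.0]
wrist_force: [-11.0, -5.5, 6.6]
opening: 0.134
grasp_force: 61.3
```

>>> servo_tool([
  [[-0.8, 0, 0], 0, 5],
  [[-0.8, 0, 0], 0, 5],
  [[0, 0, 0], 0, 5],
])

```text
time_s: 14.02
eef_pos: [0.5866, 0.0226, 0.0889]
eef_rot: [-0.006, 0.027, 1.0, -0.0]
wrist_force: [-16.0, -6.0, 12.1]
opening: 0.13
grasp_force: 62.2
```

```bash
python3 now.py 0.5825 0.0235 0.0885 86.7; python3 m.py 7
```

```text
t 14.03 tcp [0.5866 0.0226 0.0889] yhead 86.92 shift [4.2 0.7 0.4] turn 0.0038 F [-16.   -6.   12.1] op 11.1 gf 62.2
y 100 26 [-28.1 -27.8 -27.5] [42.6 47.1 47.2 51.3 54.5 58.8] z 24.5
y 108 61 [-27.3 -25.4 -25.4] [61.8 63.3 63.4 80.1 82.  82.2] z 23.8
y 116 40 [-26.2 -25.7 -24.4] [55.9 57.2 58.5 61.8 62.6 63.1] z 22.4
y 124 35 [-27.7 -27.3 -26.4] [61.8 62.3 63.2 63.5 63.7 63.7] z 22.0
y 132 45 [-28.9 -27.8 -25.9] [60.4 62.2 63.2 64.  66.4 66.5] z 22.6
y 140 48 [-30.1 -29.5 -28.2] [61.2 61.8 63.5 65.3 67.9 68.2] z 22.5
y 148 42 [-28.1 -26.3 -23.3] [45.4 46.4 48.7 51.  53.8 56.4] z 22.6
edge y [152.1 152.5 152.6 152.9 153.1 153.5 153.5 154.2 154.5 155.6]
```

View pics/c7.png

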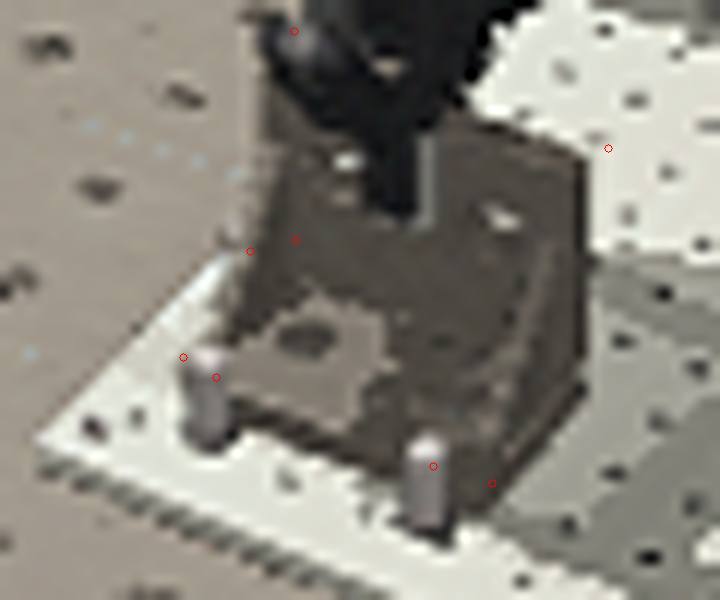

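Both pin contacts are made: x stalled at 0.5866 with the force rising, and the foot now spans about −29 to 70 mm. I'll press y once more, ease the load, and release.

>>> servo_tool([
  [[1, 1.2, -0.5], 0, 5],
  [[0.8, 0, 0], 0, 5],
  [[0, 0, 0], 0, 5],
])

```text
time_s: 14.5
eef_pos: [0.5862, 0.023, 0.0889]
eef_rot: [-0.004, 0.027, 1.0, -0.001]
wrist_force: [-8.7, -8.3, 1.8]
opening: 0.13
grasp_force: 60.6
```

>>> servo_tool([
  [[0, -0.7, 0], 0, 12],
  [[0, 0, 0], 0, 16],
  [[0, 0, 0], 0, 25],
  [[0, 0, 0], 0, 40],
  [[0, 0, 0], 0, 40],
  [[0, 0, 0], 0, 40],
  [[0, 0, -20], 0, 40],
  [[0, 0, -30], 0, 40],
  [[0, 0, -30], 0, 40],
  [[0, 0, -30], 0, 40],
])

```text
time_s: 15.75
eef_pos: [0.5897, 0.023, 0.2032]
eef_rot: [0.001, 0.027, 1.0, -0.0]
wrist_force: [-0.4, -0.3, 0.3]
opening: 0.467
grasp_force: 0.0
```

>>> servo_tool([
  [[12, -10, -10], 0, 50],
  [[24, -20, 0], 0, 60],
  [[24, -25, 0], 0, 80],
  [[24, -25, 0], 0, 85],
  [[20, -25, 0], 0, 85],
  [[0, -10, 0], 0, 85],
  [[0, 0, 0], 0, 85],
])

```text
time_s: 16.62
eef_pos: [0.48, -0.0867, 0.2116]
eef_rot: [0.001, 0.028, 1.0, -0.0]
wrist_force: [-0.1, 0.1, 0.0]
opening: 0.997
grasp_force: 0.0
```

```bash
python3 now.py 0.5825 0.0235 0.0885 86.7; python3 m.py 8
python3 - <<'E'
from h import *
O=np.array([.5569,-.0739]);X=np.array([.9983,-.0576]);Y=np.array([.0576,.9983])
for n in("side8","top8"):
    Q=cloud(load(n));d=Q[...,:2]-O;s=np.dstack([d@X,d@Y,Q[...,2]])*1000
    m=(abs(s[...,0]-20)<70)&(abs(s[...,1]-100)<30)&(s[...,2]>90)&(s[...,2]<112)
    p=s[m];print(n,len(p)); 
    if len(p)>5:print([np.round(v,1) for v in cv2.minAreaRect(p[:,:2].astype(np.float32))],np.median(p[:,2]))
    m=(abs(s[...,0]-20)<25)&(s[...,1]>110)&(s[...,1]<165)&(s[...,2]>17)&(s[...,2]<30);p=s[m];print("foot z",np.median(p[:,2]),"ymax",np.sort(p[:,1])[-6:].round(1))
t,s=load("top8"),load("side8");cv2.imwrite("pics/c9.png",np.hstack([cv2.resize(cv2.imread("pics/c8.png"),(480,400)),crop(t,255,200,80,100,4)]))
E
```

```text
t 16.62 tcp [ 0.48   -0.0867  0.2116] yhead 86.79 shift [-95.9 115.8 123.3] turn 0.0015 F [-0.1  0.1  0. ] op 85.1 gf 0.0
y 100 34 [-28.7 -28.  -27.8] [42.3 46.  51.3 51.6 54.4 63.1] z 24.9
y 108 50 [-29.1 -27.1 -25.9] [57.5 59.4 59.8 60.9 64.1 82.6] z 23.6
y 116 47 [-30.1 -27.8 -26.1] [60.8 61.4 61.8 62.2 63.7 80.7] z 21.5
y 124 31 [-28.  -26.8 -25.9] [56.8 61.  62.3 63.4 63.5 63.8] z 21.8
y 132 41 [-27.9 -27.2 -27. ] [59.6 62.9 63.8 64.3 65.9 66.3] z 21.7
y 140 47 [-30.9 -28.1 -25.9] [59.7 61.  64.3 64.4 66.  68.9] z 21.9
y 148 42 [-29.7 -29.1 -28.7] [47.  48.6 50.8 52.  52.7 54.1] z 21.3
edge y [153.5 153.7 153.8 153.9 154.  154.  155.2 156.3 156.5 157.1]
side8 115
[array([20.6, 98.8]), array([17.8, 99.2]), np.float64(88.0)] 95.56914865203417
foot z 21.238408220164672 ymax [154.  154.  155.2 156.3 156.5 157.1]
top8 116
[array([22.2, 97.2]), array([96.5, 11.9]), np.float64(0.1)] 100.29888134355181
foot z 24.587406945126936 ymax [155.  155.2 155.9 160.  162.2 163.5]
```

View pics/c9.png

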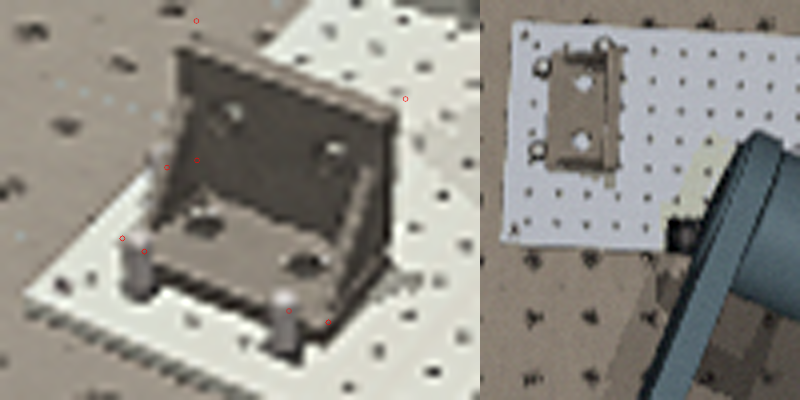

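The side and top crops show the angle upright and seated against all three pins: top crop px (541,66) and (539,150) behind, (604,45) at the end. Next is locating the trigger and grip.

```bash
cat > tr.py <<'E'
from h import *
O=np.array([.5569,-.0739]);X=np.array([.9983,-.0576]);Y=np.array([.0576,.9983])
def S(p): d=p[:,:2]-O;return np.c_[d@X,d@Y]*1000
def orange(c,x0,x1,y0,y1,s=1):
    hsv=cv2.cvtColor(c["color"],cv2.COLOR_RGB2HSV);k=np.zeros(hsv.shape[:2],bool);k[y0:y1,x0:x1]=1
    return k&(hsv[...,0]<22)&(hsv[...,0]>6)&(hsv[...,1]>150)&(hsv[...,2]>90)
t,s=load("top0"),load("side0")
for n,c,r,h in(("top",t,(352,368,245,272),.091),("side",s,(334,358,168,188),.080)):
    m=orange(c,*r);v,u=np.nonzero(m);p=S(ray(c,np.c_[u,v],h));b=cv2.minAreaRect(p.astype(np.float32))
    z=cloud(c)[m];print(n,len(u),"ctr px",u.mean().round(1),v.mean().round(1),"st rect",[np.round(x,1) for x in b],"mean",p.mean(0).round(1),"depth",S(z).round(0).tolist()[:0],np.median(S(z),0).round(1),np.percentile(z[:,2],[5,50,95]).round(4))
    print(cv2.boxPoints(b).round(1).tolist())
g=cv2.cvtColor(t["color"],cv2.COLOR_RGB2GRAY)
for v in range(248,276,4):
    row=g[v,350:390];print(v,row.tolist())
    k=[350+i for i in range(10,35) if row[i]<50]
    if k:print("  grip st L/R @z.097:",S(ray(t,[(k[0]-.5,v),(k[-1]+.5,v)],.097)).round(1).tolist())
E
python3 tr.py
```

```text
top 58 ctr px 359.0 258.8 st rect [array([ -69.2, -135.2]), array([10. , 57.1]), np.float64(79.5)] mean [ -70.1 -135.1] depth [] [ -69.2 -135.3] [0.0857 0.0902 0.0959]
[[-98.19999694824219, -134.89999389648438], [-42.099998474121094, -145.3000030517578], [-40.20000076293945, -135.5], [-96.4000015258789, -125.0999984741211]]
side 88 ctr px 344.7 176.7 st rect [array([ -68.8, -131.6]), array([33.2, 67.5]), np.float64(80.9)] mean [ -70.  -132.1] depth [] [ -71.9 -130.1] [0.0707 0.0823 0.0893]
[[-104.69999694824219, -142.60000610351562], [-38.099998474121094, -153.3000030517578], [-32.79999923706055, -120.5], [-99.4000015258789, -109.9000015258789]]
248 [127, 129, 126, 127, 127, 124, 100, 100, 100, 32, 40, 75, 64, 59, 60, 61, 56, 46, 49, 31, 32, 35, 21, 16, 91, 188, 178, 182, 182, 180, 181, 177, 179, 181, 178, 53, 87, 92, 111, 120]
  grip st L/R @z.097: [[-35.9, -134.3], [-33.6, -178.7]]
252 [181, 178, 179, 180, 175, 81, 60, 102, 82, 58, 121, 120, 77, 24, 4, 7, 18, 22, 29, 24, 26, 22, 21, 17, 63, 190, 181, 179, 167, 179, 179, 182, 179, 179, 160, 116, 118, 120, 121, 120]
  grip st L/R @z.
[... 550 characters left out ...]
8, 95, 81, 48, 104, 122, 115, 176, 99, 103, 108, 43, 5, 8, 21, 25, 27, 26, 26, 20, 8, 1, 48, 170, 182, 180, 119, 108, 79, 179, 181, 49, 14, 43, 107, 99, 124]
  grip st L/R @z.097: [[-85.8, -148.8], [-82.3, -215.1]]
268 [123, 122, 96, 76, 76, 71, 108, 110, 119, 113, 71, 52, 59, 59, 44, 1, 20, 18, 20, 27, 25, 26, 23, 23, 13, 15, 63, 114, 117, 112, 113, 108, 104, 111, 123, 123, 119, 121, 120, 114]
  grip st L/R @z.097: [[-98.3, -149.2], [-96.3, -187.1]]
272 [123, 123, 120, 103, 107, 122, 120, 121, 121, 122, 118, 67, 58, 55, 59, 0, 14, 9, 24, 21, 24, 27, 16, 12, 14, 28, 65, 121, 111, 116, 118, 121, 119, 117, 119, 118, 117, 119, 117, 117]
  grip st L/R @z.097: [[-110.7, -152.8], [-108.9, -187.5]]
```

>>> servo_tool([
  [[0, 0, 0], -0.119, 85],
  [[2, -14, 0], 0, 85],
  [[3, -25, 0], 0, 85],
  [[3, -28, 0], 0, 85],
  [[3, -28, 0], 0, 85],
  [[3, -28, 0], 0, 85],
  [[0, -20, 0], 0, 85],
  [[0, 0, 0], 0, 85],
  [[0, 0, 0], 0, 85],
])

```text
time_s: 17.85
eef_pos: [0.4744, -0.229, 0.2102]
eef_rot: [-0.0, -0.032, 0.999, 0.0]
wrist_force: [0.9, 0.2, -0.5]
opening: 0.995
grasp_force: 0.0
```

```bash
python3 now.py 0.4749 -0.2306 0.085 93.6
```

```text
t 17.85 tcp [ 0.4744 -0.229   0.2102] yhead 93.66 shift [ -0.5  -1.7 125.2] turn 0.0011 F [ 0.9  0.2 -0.5] op 84.9 gf 0.0
```

>>> servo_tool([
  [[0, -1.7, 15], 0, 85],
  [[0, 0, 25], 0, 85],
  [[0, 0, 25], 0, 85],
  [[0, 0, 15], 0, 85],
  [[0, 0, 0], 0, 85],
])

```text
time_s: 18.48
eef_pos: [0.4737, -0.2304, 0.129]
eef_rot: [-0.001, -0.032, 0.999, 0.001]
wrist_force: [0.1, 0.1, -0.2]
opening: 0.998
grasp_force: 0.0
```

>>> servo_tool([
  [[0, 0, 10], 0, 85],
  [[0, 0, 10], 0, 85],
  [[0, 0, 10], 0, 85],
  [[0, 0, 10], 0, 85],
  [[0, 0, 5], 0, 85],
  [[0, 0, 0], 0, 85],
])

```text
time_s: 19.23
eef_pos: [0.4743, -0.2312, 0.085]
eef_rot: [-0.0, -0.032, 0.999, 0.0]
wrist_force: [-0.1, 0.4, -0.9]
opening: 0.995
grasp_force: 0.0
```

```bash
python3 now.py 0.4749 -0.2306 0.085 93.6
```

```text
t 19.23 tcp [ 0.4743 -0.2312  0.085 ] yhead 93.68 shift [-0.7  0.6 -0. ] turn 0.0014 F [-0.1  0.4 -0.9] op 85.0 gf 0.0
```

>>> servo_tool([
  [[0, 0, 0], 0, 70],
  [[0, 0, 0], 0, 60],
  [[0, 0, 0], 0, 57],
  [[0, 0, 0], 0, 57],
  [[0, 0, 0], 0, 57],
])

```text
time_s: 19.85
eef_pos: [0.4746, -0.2313, 0.0856]
eef_rot: [0.0, -0.032, 0.999, 0.0]
wrist_force: [0.1, 4.5, 4.1]
opening: 0.668
grasp_force: 2.2
```

>>> servo_tool([
  [[0, 0, 0], 0, 53],
  [[0, 0, 0], 0, 50],
  [[0, 0, 0], 0, 50],
])

```text
time_s: 20.23
eef_pos: [0.4744, -0.2311, 0.0854]
eef_rot: [-0.0, -0.032, 0.999, 0.0]
wrist_force: [1.1, 5.5, 4.0]
opening: 0.584
grasp_force: 2.7
```

>>> servo_tool([
  [[0, 0, 0], 0, 47],
  [[0, 0, 0], 0, 44],
  [[0, 0, 0], 0, 41],
  [[0, 0, 0], 0, 41],
  [[0, 0, 0], 0, 41],
])

```text
time_s: 20.85
eef_pos: [0.4745, -0.2331, 0.0862]
eef_rot: [0.0, -0.032, 0.999, -0.001]
wrist_force: [-4.0, -3.1, 6.2]
opening: 0.522
grasp_force: 61.3
```

```bash
python3 now.py 0.4749 -0.2306 0.085 93.6
```

```text
t 20.85 tcp [ 0.4745 -0.2331  0.0862] yhead 93.72 shift [-0.6  2.5  1.2] turn 0.0022 F [-4.  -3.1  6.2] op 44.6 gf 61.3
```

Stopped at 44.6 mm with 61 N against an expected 46 mm, so the trigger is fully in. I'll hold it for over a second, then release and rise.

>>> servo_tool([
  [[0, 0, 0], 0, 41],
  [[0, 0, 0], 0, 41],
  [[0, 0, 0], 0, 41],
  [[0, 0, 0], 0, 41],
  [[0, 0, 0], 0, 41],
  [[0, 0, 0], 0, 41],
  [[0, 0, 0], 0, 41],
  [[0, 0, 0], 0, 41],
  [[0, 0, 0], 0, 50],
  [[0, 0, 0], 0, 60],
  [[0, 0, 0], 0, 70],
  [[0, 0, 0], 0, 85],
  [[0, 0, 0], 0, 85],
  [[0, 0, 0], 0, 85],
  [[0, 0, 0], 0, 85],
])

```text
time_s: 22.72
eef_pos: [0.4744, -0.2315, 0.0855]
eef_rot: [-0.0, -0.032, 0.999, -0.0]
wrist_force: [-1.1, -0.5, 0.4]
opening: 0.998
grasp_force: 0.0
```

>>> servo_tool([
  [[0, 0, -10], 0, 85],
  [[0, 0, -20], 0, 85],
  [[0, 0, -30], 0, 85],
  [[0, 0, -30], 0, 85],
  [[0, 0, -20], 0, 85],
  [[30, 0, 0], 0, 85],
  [[30, 10, 0], 0, 85],
  [[30, 10, 0], 0, 85],
  [[0, 0, 0], 0, 85],
  [[0, 0, 0], 0, 85],
])

```text
time_s: 23.98
eef_pos: [0.3841, -0.2178, 0.1964]
eef_rot: [0.001, -0.032, 0.999, -0.001]
wrist_force: [-0.4, 0.0, -0.1]
opening: 0.99
grasp_force: 0.0
```

```bash
python3 now.py 0.4749 -0.2306 0.085 93.6; python3 m.py 10
python3 - <<'E'
from h import *
O=np.array([.5569,-.0739]);X=np.array([.9983,-.0576]);Y=np.array([.0576,.9983])
for n in("side8","side10","top8","top10"):
    Q=cloud(load(n));d=Q[...,:2]-O;s=np.dstack([d@X,d@Y,Q[...,2]])*1000
    m=(abs(s[...,0]-20)<70)&(abs(s[...,1]-100)<30)&(s[...,2]>90)&(s[...,2]<112);p=s[m]
    if len(p)>5:print(n,[np.round(v,1) for v in cv2.minAreaRect(p[:,:2].astype(np.float32))])
for n in("side0","side10"):
    c=load(n);h=cv2.cvtColor(c["color"],cv2.COLOR_RGB2HSV)[165:190,330:360];k=(h[...,0]<22)&(h[...,0]>6)&(h[...,1]>150)&(h[...,2]>90);v,u=np.nonzero(k);print(n,"orange",len(u),u.mean().round(1) if len(u) else 0,v.mean().round(1) if len(u) else 0)
E
```

```text
t 23.98 tcp [ 0.3841 -0.2178  0.1964] yhead 93.66 shift [-89.6 -18.4 111.5] turn 0.0011 F [-0.4  0.  -0.1] op 84.6 gf 0.0
y 100 18 [-29.4 -29.3 -27.9] [41.9 42.7 49.9 51.  57.8 58.5] z 29.5
y 108 75 [-29.2 -29.1 -27.1] [60.9 61.3 61.7 62.6 63.1 64.3] z 25.0
y 116 41 [-28.2 -27.4 -25.2] [60.4 61.  64.1 79.  79.1 81.2] z 22.7
y 124 33 [-28.6 -27.7 -26.8] [59.1 59.4 60.6 60.6 62.2 63.5] z 22.0
y 132 44 [-27.8 -27.6 -26.2] [62.2 62.3 63.3 63.5 68.8 70.1] z 22.1
y 140 48 [-27.6 -25.4 -24.8] [60.1 61.2 64.  65.2 65.3 67. ] z 22.4
y 148 37 [-30.1 -28.3 -25. ] [47.9 48.2 48.3 50.4 52.6 53.7] z 22.2
edge y [153.7 154.1 154.2 154.3 154.4 154.4 154.6 154.9 155.2 155.4]
side8 [array([20.6, 98.8]), array([17.8, 99.2]), np.float64(88.0)]
side10 [array([ 21., 100.]), array([99.6, 16.6]), np.float64(0.1)]
top8 [array([22.2, 97.2]), array([96.5, 11.9]), np.float64(0.1)]
top10 [array([22.4, 97.2]), array([96.6, 11.8]), np.float64(0.1)]
side0 orange 88 14.7 11.7
side10 orange 89 14.6 11.7
```

The angle hasn't moved, the trigger is back out at its starting position, and the robot touches nothing, so I'm handing in.

```bash
python3 -c "
from bench import ctrl
print(ctrl.hand_in())"
```

```text
the job is handed in; nothing more can be done
None
```

I handed the job in at about 24 s of the 54 s allowed, though the hand-in returned no verdict: the angle stands let go against all three pins, the trigger was held in for over 1 s and sprang back out, and I kept clear of the other items.

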